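# Arm the drive amplifier: tongue key into the red interlock switch

### The job

Arm the booth's drive amplifier: take the interlock key with the red grip up out of the wooden key rack and push its flat steel tongue straight down into the slot of the interlock switch with the red collar. Keep hold of it until its black flange sits flush on the collar, then let go and leave it standing there fully home. Leave the blue key in the rack.

Things in the scene. Friction and masses are not known exactly. Their poses are not given: they have to be found in the camera images.
- red_key_grip (a point): Centre of the red grip of the loose upright key (0.12 kg); z up, x across its thin side, y along its width. Grip 18 (x) by 40 (y) mm, 56 high (28 above and below this point), pinch it across x. Below it a black flange 50 by 70, 8 thick, then a flat steel tongue 6 (x) by 26 (y), 45 long, its tip 81 below this point. It starts in the rack, flange on top: lift 45 or more to clear.
- blue_key_grip (a point): Centre of the grip of the blue key, which stays: same shape, size and axes as the red. Both start in a fixed dark wooden rack, 70 (key x) by 190 (key y) mm and 56 high, in two slots (11 by 32 mm) 90 mm apart along the keys' y; either key may be in either slot.
- red_switch_slot (a point): Centre of the slot's mouth, on the top face of a fixed grey block 76 (x) by 104 (y) mm, 72 high, with a red top. z up, x across the slot, y along it. Mouth 32 (x) by 52 (y), narrowing over 18 mm to 16 by 36; 62 deep in all. The key fits either way round; fully home its flange rests on the red top and its grip centre is 36 above this point. No spring or catch.
- blue_switch_slot (a point): Centre of the mouth of the other fixed switch: same shape, size and axes, but a blue top; not the one to use. Carry the red key with its tongue above the switches (72 mm high) and the standing blue key (top 120 mm above the table): lift it 120 or more out of the rack before moving sideways.
Not all that is in view belongs to the job. What is shaped like the part that bears red_key_grip but orange or turquoise is not meant.

How it is judged (in metres and radians):
On the way:
1. the red key's tongue is at least 15 mm down in the red switch's slot while the gripper still has hold of the key (z of red_key_grip in the frame of red_switch_slot below 0.066 m and horizontal distance between red_key_grip and red_switch_slot below 0.018 m and contact force between the fingers and red_key above 0.5 N), for 0.1 s.
At the end, for the whole second after the job is handed in: The red key stands at rest in the red switch: its flange flush on the collar within 5 mm, its grip centre within 14 mm of the slot's centre seen from above, lined up with the slot within 23 degrees and upright within 8.5 degrees; the blue key is still in its place in the rack, within 20 mm (z of red_key_grip in the frame of red_switch_slot below 0.041 m and horizontal distance between red_key_grip and red_switch_slot below 0.014 m and angle between the y axis of red_key_grip and the y axis of red_switch_slot, either way round below 0.4 rad and angle between red_key_grip's own z axis and vertical below 0.15 rad and linear speed of red_key below 0.02 m/s and distance of blue_key_grip from where it was at the start of the episode below 0.02 m); the robot touches nothing.
It fails at once if the blue key is pulled up or knocked out of its place by more than 30 mm (distance of blue_key_grip from where it was at the start of the episode above 0.03 m).
It also fails if it takes over 48 s, if anything falls off the work surface, if the arm or the gripper's body presses on something with over 40 N, if the wrist force passes 120 N, or if a joint passes its speed limit or range.

### The arm

A 6-joint arm with a two-finger parallel gripper is mounted at the origin on the work surface. World frame = base frame: x ahead of the robot, y to its left, z up, the work surface at z = 0. Lengths are in mm, angles in rad, forces in N, time in s.
With the tool pointing down it reaches from about 325 to 775 mm from the base axis. Payload 9.3 kg.
Tool frame: the origin (TCP) lies on the centre line of the jaws, within the pads' length; the fingertips stand manip.nose_length ahead of it and the grasp point (between the pads) is the TCP (manip.nose_length is the distance from the TCP to the fingertips, in mm); x points along the fingers, y is the direction in which the jaws open and shut, and the axes are right-handed (so a half turn about x gives the same grasp; the last joint's range is limited). The gripper opens to 85 mm and grips with 20 to 120 N. Pads are 22 mm wide; open, the fingers measure 114 mm over their backs; the gripper's body (76 mm by 85 mm) begins 54 mm behind the grasp point. The pads swing forward as they close: fully open they stand 13 mm farther back than shut.
Start: joints at [-1.417, 0.259, 0.021, 1.334, 0, 1.418], TCP at [166.098, -524.317, 250.279] pointing down, gripper open.
Joint ranges: [-3.04, 3.04], [-0.91, 1.82], [-1.04, 1.36], [-1.92, 1.95], [-1.52, 1.45], [-3.14, 3.14]. Speed limits (rad/s): [2.22, 2.22, 2.79, 3.14, 3.14, 3.14].

### API

Orientations are given as a unit quaternion [x, y, z, w].
In Python, from station import sense, snapshot, get_calibration, manip, outline_of gives the robot as it stands. The module is installed in compiled form; this text tells all that it offers.
- The arm moves only by the shell command python3 -m inch 'ROWS' [FORCE]. ROWS is JSON, a list of rows, each an object with "claw": the finger opening in mm, from 0 to 85.4; "slide": the shift along the tool's x, y, z in units of 40 mm (1.0 is 40 mm), a list of three; "turn": the turn about the tool's x in units of 6 degrees (1.0 is 6 degrees). In form: [{"claw": claw, "slide": [dx, dy, dz], "turn": turn}, ...]. A call has exactly 10 rows; each row is the pose to reach, as a shift and turn from the pose measured when the call began, along the tool's axes at that moment; what a row does not reach only later rows make up. A row lasts 1/10 s, in which the tool goes at most 50 mm and 8.59 degrees, less where a joint would pass 70% of its speed; a pose out of reach is approached as far as the arm can. A call with a gripper value outside its range is refused whole. The fingers move at their own pace and stop on an object; FORCE is the grip in N (left out, the last holds). Time passes only in rows, so rows that repeat a pose let the fingers close, or fill a call up. It gives the time, the measured TCP pose, the force and the opening at its end, in the units of the state.
- sense(): the state, without advancing time (a new reading comes with each control period).
- snapshot(name): name is "scene" or "side" or "wrist"; returns (picture, depth): 384x512x3 uint8, red, green, blue; 384x512 float32, mm along the optical axis (not along the pixel's ray), 0 where there is no reading.
- get_calibration(name): a dict with "fovy" (degrees; the focal length in pixels is half the picture's height over the tangent of half this angle, whatever the lens; pixels are square), "cx", "cy" (the principal point, pixels), "R" (3x3) and "t" (3): a world point X has camera coordinates R X + t; the wrist camera has in their place "tool_from_camera" (4x4, takes a point from camera to tool coordinates, whose origin is the TCP and whose axes are the tool frame's). Camera axes: x right, y down, z forward; pixel columns grow to the right and rows downward; lengths in mm; the calibration is good to about 2 mm. The wrist camera is an equidistant fisheye: a pixel r from the principal point sees the ray r / f radians off the axis. A picture is of the moment at which its call begins: read the wrist's pose just before it. get_calibration takes no time and is no camera call.
- manip.close_job(): hands the job in, once; it reports no verdict.
Trained networks look in the newest picture that a camera, given by its name, has taken for a name from the list of things; names that differ only in an ending like _2 or _b are one class to them, and where a whole thing is asked for, a point or a joint stands for the part that bears it (a point fixed in the world has none). Each returns a list of dicts, best first, with "confidence" (0 to 1); they miss things now and then, are a little off and sometimes report something else, mostly with a low value. They report only what shows in the picture. A call takes as long as a camera call. They do not tell look-alikes from the thing itself.
- outline_of(camera, query): "pixels" (384x512 bool, what is visible of it) and "rect" ([left, top, right, bottom] in pixels, round what is visible of it).
The state is a dict: "t": time; "qpos": joint angles; "qd": joint speeds; "joint_efforts": joint torques, N m; "tool_pos": TCP position; "orientation": TCP orientation; "force": force on the tool from outside, world axes, zero at the start; "torque": the same for the moment, N m; "grip_width": opening from 0.0 (shut) to 1.0 (fully open).
Only numpy, scipy, OpenCV 4.12 (cv2) and the standard library are available. Lean on these libraries where they do the work, as an engineer would, in place of code of your own. Each camera call takes 0.05 s, during which the arm holds its last target.

## Working session

There is one attempt and no reset: what is moved stays moved. The work goes in short steps, Python scripts to look and compute and a shell command to move; the robot and the scene stay as the last step left them, time stands still between calls to the robot, and variables do not carry over. Pictures are saved under pics/ and viewed, and the job is handed in when it is done.

```bash
mkdir -p pics
cat > h.py <<'E'
import numpy as np,cv2
from station import sense,snapshot,get_calibration,manip,outline_of
def save(n,im,box=None,s=1):
    im=im[:,:,::-1]
    if box: im=im[box[1]:box[3],box[0]:box[2]]
    im=cv2.resize(im,None,fx=s,fy=s,interpolation=cv2.INTER_CUBIC); cv2.imwrite('pics/'+n,im)
def world(cam,depth):
    c=get_calibration(cam);f=192/np.tan(np.radians(c['fovy']/2))
    v,u=np.mgrid[:384,:512];P=np.stack([(u-c['cx'])/f*depth,(v-c['cy'])/f*depth,depth],-1)
    return (P-np.array(c['t']))@np.array(c['R'])
E
python3 - <<'E'
from h import *
s=sense();print(s);print(manip.nose_length)
for c in('scene','side'):
    p,d=snapshot(c);save(c+'0.png',p,s=1.5);np.savez(c+'0.npz',p=p,W=world(c,d),d=d)
    for q in('red_key_grip','blue_key_grip','red_switch_slot','blue_switch_slot'):
        print(c,q,[(round(r['confidence'],2),r['rect']) for r in outline_of(c,q)])
E
```

```text
{'t': 0.0, 'qpos': array([-1.41660531e+00,  2.59188493e-01,  2.07675616e-02,  1.33368901e+00,
       -4.16716920e-06,  1.41819352e+00]), 'qd': array([-4.63210295e-04, -3.65751246e-04, -1.82401990e-03,  3.07617928e-04,
       -6.27254964e-05,  3.53349696e-04]), 'joint_efforts': array([-1.65300506e-03, -5.55650711e+01,  3.44519627e+01,  1.37555937e-02,
       -1.53778919e-04,  8.27906149e-06]), 'tool_pos': array([ 166.05626147, -524.07171809,  249.67043899]), 'orientation': array([-0.69880176, -0.10850752,  0.69880544, -0.10757866]), 'force': array([ 1.0687501 , -0.63457254,  0.15694359]), 'torque': array([ 0.02044702, -0.00646494,  0.0091123 ]), 'grip_width': 1.003360093754371}
19.0
scene red_key_grip [(0.74, [318.0, 132.1, 343.8, 162.4]), (0.69, [301.6, 149.2, 318.3, 178.6]), (0.65, [271.1, 127.5, 300.3, 158.5])]
scene blue_key_grip [(0.7, [277.6, 160.0, 306.0, 197.9])]
scene red_switch_slot [(0.87, [121.1, 264.8, 191.2, 332.0]), (0.46, [300.2, 147.5, 316.1, 178.4])]
scene blue_switch_slot [(0.79, [200.6, 226.4, 261.3, 282.7])]
side red_key_grip [(0.97, [128.4, 284.9, 163.8, 320.1]), (0.73, [185.8, 297.9, 223.5, 329.2])]
side blue_key_grip [(0.89, [187.8, 211.4, 214.8, 245.1])]
side red_switch_slot [(0.82, [273.3, 126.5, 316.4, 166.3])]
side blue_switch_slot [(0.92, [235.1, 157.5, 276.0, 198.7])]
```

View pics/scene0.png

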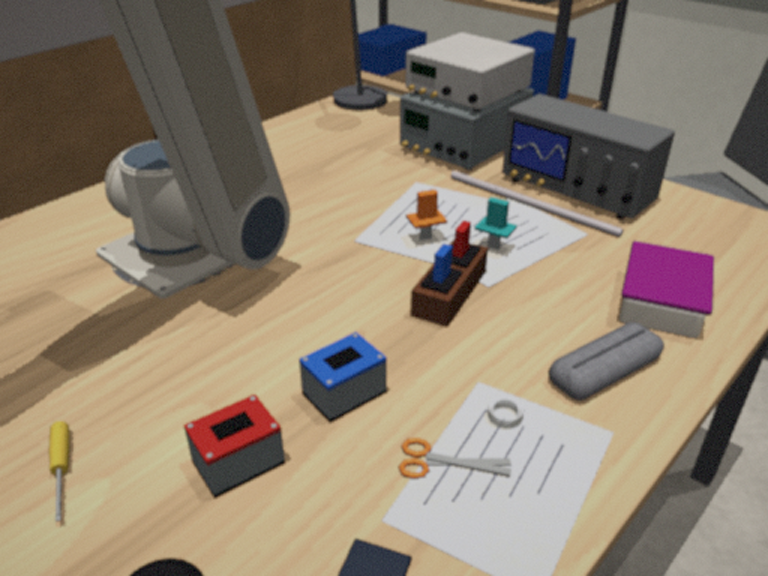

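View pics/side0.png

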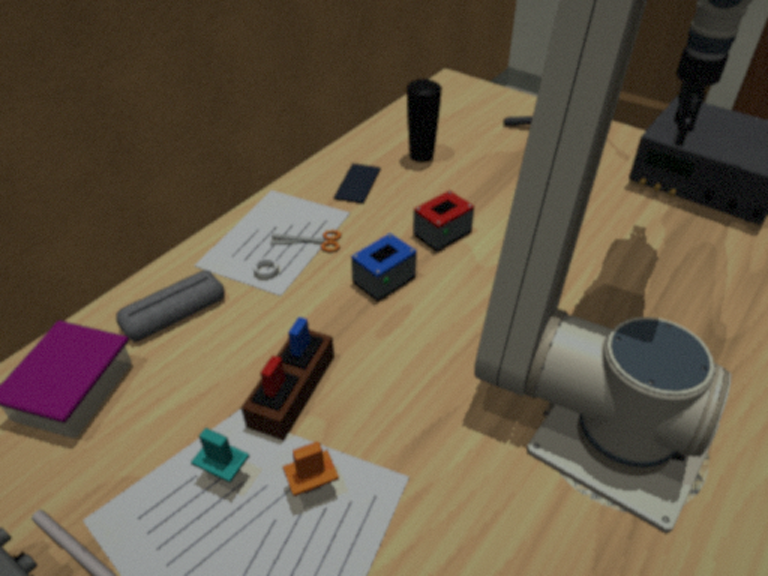

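Run:
```python
from h import *
S=np.load('scene0.npz');save('scene0c.png',S['p'],(240,110,400,230),5)
S=np.load('side0.npz');save('side0c.png',S['p'],(100,190,260,350),4)
```

```text
(no output)
```

View pics/scene0c.png

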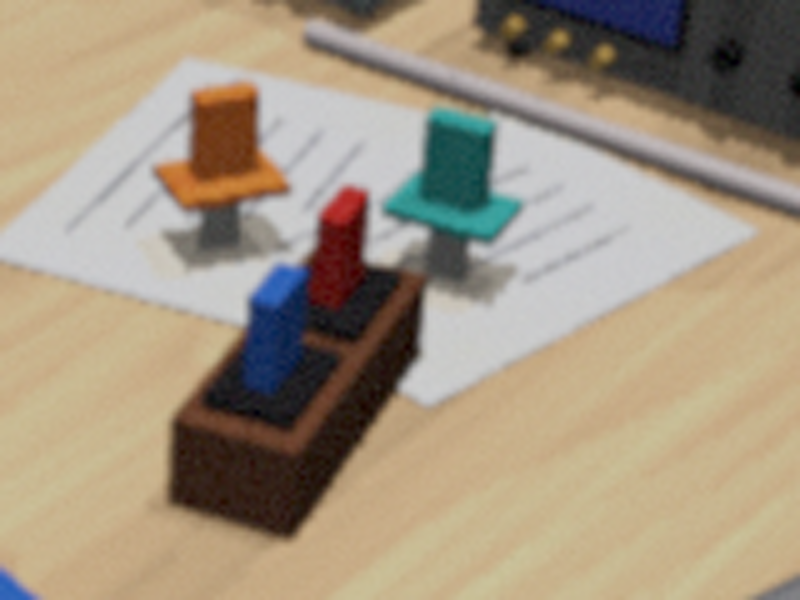

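View pics/side0c.png

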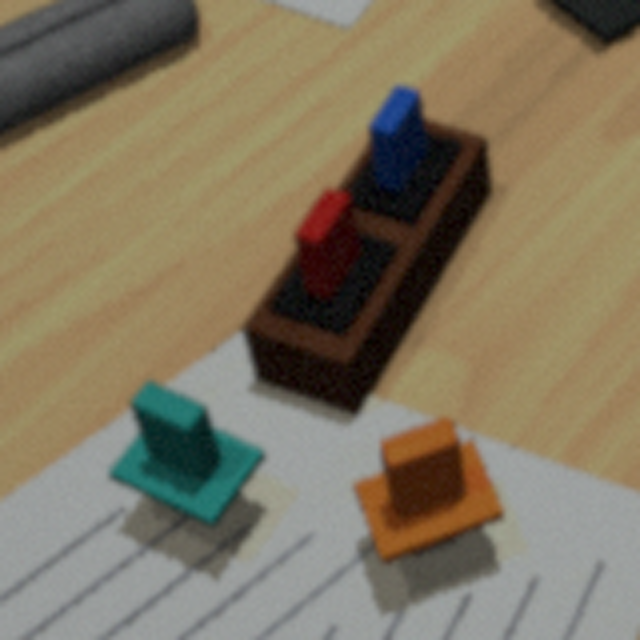

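The red key stands in the rack at scene (309,163) and side (182,252). It could be confused with these:

| Object | Scene pixel | Side pixel |
|---|---|---|
| Orange look-alike | (285,143) | (205,313) |
| Turquoise look-alike | (331,147) | (143,302) |
| Blue key, in the other slot | (291,178) | (200,228) |

My choice is the red grip in the rack. The red switch is at scene (156,298) and side (295,146). Next I'll measure positions.

```bash
cat > m.py <<'E'
from h import *
def meas(cam,p,W,d,wood=True):
    hsv=cv2.cvtColor(p,cv2.COLOR_RGB2HSV).astype(int);H,S,V=hsv[...,0],hsv[...,1],hsv[...,2]
    red=((H<6)|(H>174))&(S>150)&(V>70); blue=(abs(H-110)<10)&(S>150)&(V>60)
    z=W[...,2]; ok=d>0; near=np.hypot(W[...,0],W[...,1])<850
    for n,c in(('red',red),('blue',blue)):
        for part,zr in(('sw',(64,80)),('grip',(66,128)),('griptop',(114,126))):
            m=(c&ok&near&(z>zr[0])&(z<zr[1])).astype(np.uint8)
            k,l,st,ce=cv2.connectedComponentsWithStats(m)
            for i in range(1,k):
                if st[i,4]<(100 if part=='sw' else 12):continue
                Q=W[l==i]; r=cv2.minAreaRect(Q[:,:2].astype(np.float32)); b=cv2.boxPoints(r)
                e=b[1]-b[0];f=b[2]-b[1]; L=e if np.hypot(*e)>np.hypot(*f) else f
                print(cam,n,part,st[i,4],'px',ce[i].round(),'mean',Q.mean(0).round(1),'rect',np.round(r[0],1),np.round(r[1],1),'long dir deg',round(np.degrees(np.arctan2(L[1],L[0]))%180,1),'zmax',np.percentile(Q[:,2],[5,50,95]).round(1))
E
python3 - <<'E'
from m import *
for c in('scene','side'):
    S=np.load(c+'0.npz');meas(c,S['p'],S['W'],S['d'])
E
```

```text
scene red sw 1223 px [154. 286.] mean [ 522.7 -271.7   71.5] rect [ 519.7 -269.1] [103.6  78.1] long dir deg 76.3 zmax [68.7 71.6 73.6]
scene red grip 157 px [307. 160.] mean [486.2 273.7  97.7] rect [481.2 280. ] [18.6 36.6] long dir deg 108.1 zmax [ 70.8  97.2 119.8]
scene red grip 1212 px [154. 286.] mean [ 522.6 -271.6   71.5] rect [ 519.7 -269.1] [103.6  78.1] long dir deg 76.3 zmax [68.9 71.7 73.6]
scene red griptop 41 px [308. 152.] mean [484.  280.2 118.4] rect [483.5 282.1] [13.5 34.6] long dir deg 102.8 zmax [115.6 118.4 120.8]
scene blue sw 140 px [358. 108.] mean [388.4 688.3  72.2] rect [387.  686.2] [ 15.9 132. ] long dir deg 178.8 zmax [65.6 72.2 78.5]
scene blue sw 865 px [228. 241.] mean [536.  -79.   71.3] rect [532.8 -76.6] [103.9  76.7] long dir deg 79.0 zmax [68.3 71.5 73.5]
scene blue grip 171 px [355.  94.] mean [371.6 689.2 115.8] rect [373.6 690.2] [103.2  16.9] long dir deg 1.5 zmax [100.4 116.8 127. ]
scene blue grip 255 px [360. 106.] mean [394.1 688.4  81.6] rect [387.3 687. ] [ 18.3 132.7] long dir deg 178.0 zmax [ 67.7  80.1 100.7]
scene blue grip 216 p
[... 888 characters left out ...]
deg 107.7 zmax [115.4 118.9 121.7]
side red griptop 91 px [180. 244.] mean [475.2 291.1 118.9] rect [475.9 290.1] [14.8 38. ] long dir deg 107.7 zmax [115.7 118.9 121.7]
side blue sw 476 px [255. 170.] mean [526.  -64.   70.3] rect [529.  -67.5] [102.3  74.4] long dir deg 81.0 zmax [66.7 70.5 73.1]
side blue grip 461 px [255. 170.] mean [526.4 -63.8  70.5] rect [528.8 -67.2] [102.2  74.3] long dir deg 80.4 zmax [67.3 70.6 73.2]
side blue grip 72 px [198. 218.] mean [496.8 206.1 118.3] rect [498.1 205.1] [13.  33.4] long dir deg 102.8 zmax [112.8 118.8 121. ]
side blue griptop 65 px [199. 218.] mean [497.  205.5 118.9] rect [498.1 205.1] [13.  33.4] long dir deg 102.8 zmax [115.2 119.2 121. ]
```

```bash
cat >> h.py <<'E'
from scipy.spatial.transform import Rotation as Rn
def goto(target,jaw_deg=None):
    s=sense();R=Rn.from_quat(s['orientation']).as_matrix();p=s['tool_pos']
    sl=R.T@(np.array(target)-p)/40; h=np.degrees(np.arctan2(R[1,1],R[0,1]))
    out={'t':round(s['t'],2),'pos':p.round(1),'toolx':R[:,0].round(3),'jaw':round(h,1),'slide':sl.round(3),'q6':round(s['qpos'][5],2),'F':s['force'].round(1),'gw':round(s['grip_width'],3)}
    if jaw_deg is not None:
        d=(jaw_deg-h+90)%180-90   # about world z
        out['turn']=round(-d/6,3)
    print(out)
E
python3 -c "
from h import *
goto((500,-266,300),-13.5);goto((470,286,300),14.8);c=get_calibration('wrist');print(c)"
```

```text
{'t': 0.5, 'pos': array([ 166.1, -524.3,  250.3]), 'toolx': array([-0.,  0., -1.]), 'jaw': np.float64(-72.4), 'slide': array([-1.243, -3.635, -9.908]), 'q6': np.float64(1.42), 'F': array([-0.6, -1. ,  0.4]), 'gw': 0.998, 'turn': np.float64(-9.82)}
{'t': 0.5, 'pos': array([ 166.1, -524.3,  250.3]), 'toolx': array([-0.,  0., -1.]), 'jaw': np.float64(-72.4), 'slide': array([ -1.242, -17.017, -13.361]), 'q6': np.float64(1.42), 'F': array([-0.6, -1. ,  0.4]), 'gw': 0.998, 'turn': np.float64(-14.537)}
{'fovy': 65.70646984690485, 'cx': 254.26385361984586, 'cy': 188.249160545365, 'tool_from_camera': array([[-4.43822122e-04, -3.18263497e-01,  9.48002189e-01,
        -1.24418662e+02],
       [ 9.99998706e-01,  1.32483401e-03,  9.12938665e-04,
         1.13011889e-01],
       [-1.54650059e-03,  9.48001367e-01,  3.18262497e-01,
        -8.17159231e+01],
       [ 0.00000000e+00,  0.00000000e+00,  0.00000000e+00,
         1.00000000e+00]])}
```

```bash
python3 -m inch '[{"claw":85,"slide":[-1.2,-0.4,-1],"turn":-1},{"claw":85,"slide":[-1.2,-0.8,-2],"turn":-2},{"claw":85,"slide":[-1.2,-1.2,-3.1],"turn":-3},{"claw":85,"slide":[-1.2,-1.6,-4.2],"turn":-4},{"claw":85,"slide":[-1.2,-2,-5.3],"turn":-5},{"claw":85,"slide":[-1.2,-2.4,-6.4],"turn":-6},{"claw":85,"slide":[-1.2,-2.8,-7.5],"turn":-7.2},{"claw":85,"slide":[-1.2,-3.2,-8.7],"turn":-8.4},{"claw":85,"slide":[-1.2,-3.6,-9.9],"turn":-9.8},{"claw":85,"slide":[-1.2,-3.6,-9.9],"turn":-9.8}]' 60
cat >> h.py <<'E'
def wrist(tag):
    s=sense();p,d=snapshot('wrist');c=get_calibration('wrist');f=192/np.tan(np.radians(c['fovy']/2))
    v,u=np.mgrid[:384,:512];x=u-c['cx'];y=v-c['cy'];r=np.hypot(x,y)+1e-9;t=np.tan(r/f)
    P=np.stack([x/r*t*d,y/r*t*d,d],-1);T=np.array(c['tool_from_camera'])
    Pt=P@T[:3,:3].T+T[:3,3];R=Rn.from_quat(s['orientation']).as_matrix()
    W=Pt@R.T+s['tool_pos'];np.savez(tag+'.npz',p=p,W=W,d=d);save(tag+'.png',p,s=1.5);return p,W,d
E
python3 - <<'E'
from m import *
goto((500,-266,300),-13.5)
p,W,d=wrist('w1');meas('wrist',p,W,d)
goto((470,286,300),14.8)
E
```

```text
t: 1.5
tool_pos: [503.7, -263.9, 297.7]
orientation: [0.554, 0.44, -0.553, 0.44]
force: [-0.5, -0.0, -0.6]
grip_width: 0.993
{'t': 1.5, 'pos': array([ 503.7, -263.9,  297.7]), 'toolx': array([ 0.001,  0.001, -1.   ]), 'jaw': np.float64(-13.0), 'slide': array([-0.057, -0.077,  0.073]), 'q6': np.float64(1.17), 'F': array([-0.5, -0. , -0.6]), 'gw': 0.993, 'turn': np.float64(0.077)}
wrist red sw 3888 px [266. 157.] mean [ 518.8 -264.1   72.8] rect [ 518.6 -266.1] [103.   75.1] long dir deg 76.9 zmax [71.6 72.9 74.1]
wrist red grip 3888 px [266. 157.] mean [ 518.8 -264.1   72.8] rect [ 518.6 -266.1] [103.   75.1] long dir deg 76.9 zmax [71.6 72.9 74.1]
wrist blue sw 1768 px [238.  22.] mean [522.5 -97.2  72.8] rect [526.5 -96.7] [56.1 73.5] long dir deg 168.4 zmax [71.4 72.8 74.1]
wrist blue grip 1768 px [238.  22.] mean [522.5 -97.2  72.8] rect [526.5 -96.7] [56.1 73.5] long dir deg 168.4 zmax [71.4 72.8 74.1]
{'t': 1.55, 'pos': array([ 502.1, -265.2,  297.8]), 'toolx': array([-0.   ,  0.001, -1.   ]), 'jaw': np.float64(-13.3), 'slide': array([ -0.047,  -3.957, -13.225]), 'q6': np.float64(1.17), 'F': array([-0. , -0.4, -0.6]), 'gw': 0.987, 'turn': np.float64(-4.687)}
```

View pics/w1.png

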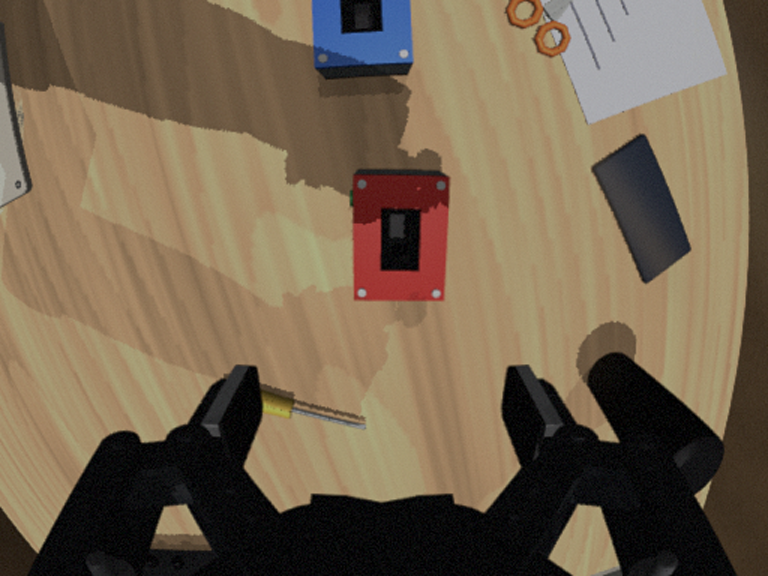

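The wrist view shows the red switch centred at about (267,157). It measures (518.6, -266.1), z 73, slot axis 77°, which agrees with the scene/side average. A dark cup stands at about (437,275), so I'll check how much clearance it leaves. Now to the rack.

```bash
python3 -m inch '[{"claw":85,"slide":[0,-0.4,-1.1],"turn":-0.4},{"claw":85,"slide":[0,-0.7,-2.3],"turn":-0.8},{"claw":85,"slide":[0,-1.0,-3.5],"turn":-1.2},{"claw":85,"slide":[0,-1.4,-4.7],"turn":-1.6},{"claw":85,"slide":[0,-1.8,-5.9],"turn":-2},{"claw":85,"slide":[0,-2.1,-7.1],"turn":-2.5},{"claw":85,"slide":[0,-2.5,-8.3],"turn":-3},{"claw":85,"slide":[0,-2.9,-9.5],"turn":-3.5},{"claw":85,"slide":[0,-3.2,-10.7],"turn":-4},{"claw":85,"slide":[0,-3.5,-11.7],"turn":-4.7}]'
python3 - <<'E'
from m import *
p,W,d=wrist('w2')
p,W,d=wrist('w3');meas('wrist',p,W,d)
goto((478,286,140),14.8)
S=np.load('w1.npz');W=S['W']; Q=W[240:300,400:460].reshape(-1,3);Q=Q[(Q[:,2]>20)&(Q[:,2]<250)];print('cup',Q.min(0),Q.max(0),np.median(Q,0))
E
```

```text
t: 2.55
tool_pos: [473.4, 223.7, 298.4]
orientation: [0.431, 0.561, -0.431, 0.561]
force: [0.6, -0.0, 0.3]
grip_width: 0.991
wrist red grip 579 px [276. 118.] mean [479.  288.  120.7] rect [479.1 288. ] [16.4 38.2] long dir deg 105.2 zmax [119.3 120.7 121.9]
wrist red griptop 579 px [276. 118.] mean [479.  288.  120.7] rect [479.1 288. ] [16.4 38.2] long dir deg 105.2 zmax [119.3 120.7 121.9]
wrist blue sw 523 px [246. 325.] mean [530.8 -33.   72.8] rect [537.  -38.5] [38.9 76.3] long dir deg 171.2 zmax [71.4 72.9 74. ]
wrist blue grip 522 px [273. 200.] mean [501.6 201.9 120.3] rect [501.9 201.8] [17.5 37.7] long dir deg 104.5 zmax [118.  120.8 122. ]
wrist blue grip 523 px [246. 325.] mean [530.8 -33.   72.8] rect [537.  -38.5] [38.9 76.3] long dir deg 171.2 zmax [71.4 72.9 74. ]
wrist blue griptop 510 px [274. 200.] mean [501.7 202.2 120.6] rect [502.  201.8] [17.5 37.7] long dir deg 104.3 zmax [118.7 120.8 122. ]
{'t': 2.65, 'pos': array([473. , 225.6, 297.9]), 'toolx': array([-0.001,  0.001, -1.   ]), 'jaw': np.float64(15.2), 'slide': array([ 3.95 ,  0.516, -1.42 ]), 'q6': np.float64(1.59), 'F': array([-0.2, -0.4, -0.3]), 'gw': 0.999, 'turn': np.float64(0.061)}
cup [ 691.92737241 -512.8430366    20.10943527] [ 759.55242999 -453.3662655   189.07691669] [ 715.95150604 -462.90684675  105.45523757]
```

View pics/w3.png

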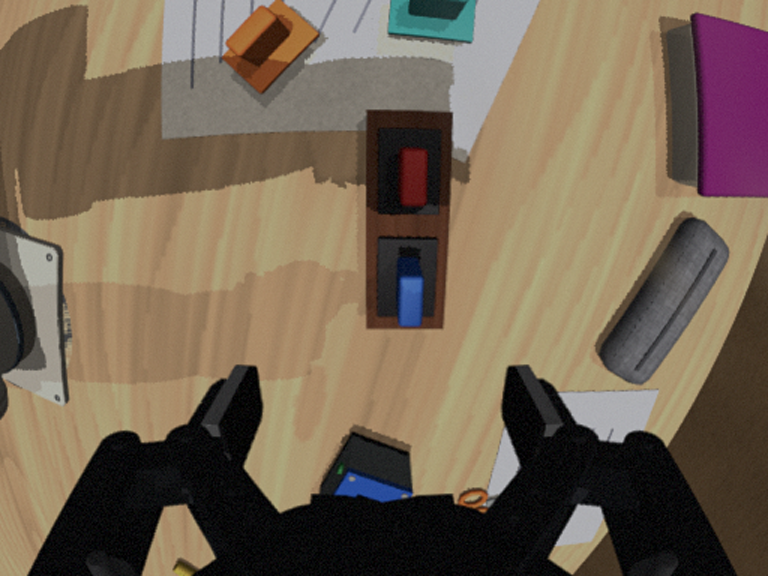

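```bash
python3 -c "
from h import *
goto((479,287.5,160),14.9)"
```

```text
{'t': 2.65, 'pos': array([473. , 225.6, 297.9]), 'toolx': array([-0.001,  0.001, -1.   ]), 'jaw': np.float64(15.2), 'slide': array([ 3.45,  0.55, -1.45]), 'q6': np.float64(1.59), 'F': array([-0.2, -0.4, -0.3]), 'gw': 0.999, 'turn': np.float64(0.044)}
```

```bash
python3 -m inch '[{"claw":60,"slide":[0,0.3,-0.7],"turn":0.04},{"claw":60,"slide":[0,0.55,-1.45],"turn":0.04},{"claw":60,"slide":[0.8,0.55,-1.45],"turn":0.04},{"claw":60,"slide":[1.7,0.55,-1.45],"turn":0.04},{"claw":60,"slide":[2.6,0.55,-1.45],"turn":0.04},{"claw":60,"slide":[3.45,0.55,-1.45],"turn":0.04},{"claw":60,"slide":[3.45,0.55,-1.45],"turn":0.04},{"claw":60,"slide":[3.45,0.55,-1.45],"turn":0.04},{"claw":60,"slide":[3.45,0.55,-1.45],"turn":0.04},{"claw":60,"slide":[3.45,0.55,-1.45],"turn":0.04}]'
python3 - <<'E'
from m import *
p,W,d=wrist('w4');meas('wrist',p,W,d)
goto((479,287.5,93),14.9)
E
```

```text
t: 3.65
tool_pos: [480.0, 287.5, 161.9]
orientation: [0.432, 0.56, -0.43, 0.561]
force: [-0.1, 1.0, -0.1]
grip_width: 0.702
wrist red grip 1527 px [253. 225.] mean [478.4 289.4 120.6] rect [478.5 288. ] [17.5 39.5] long dir deg 105.2 zmax [119.3 120.7 121.7]
wrist red griptop 1527 px [253. 225.] mean [478.4 289.4 120.6] rect [478.5 288. ] [17.5 39.5] long dir deg 105.2 zmax [119.3 120.7 121.7]
wrist blue grip 1023 px [253. 307.] mean [498.7 215.2 108.6] rect [499.9 209.2] [16.7 25. ] long dir deg 103.7 zmax [ 75.7 118.  121.4]
wrist blue griptop 578 px [253. 320.] mean [499.4 211.4 119.9] rect [499.9 209.2] [16.7 25. ] long dir deg 103.7 zmax [115.7 120.5 121.6]
{'t': 3.7, 'pos': array([479.8, 287.6, 161.6]), 'toolx': array([ 0.002,  0.002, -1.   ]), 'jaw': np.float64(14.9), 'slide': array([ 1.715e+00, -2.400e-02,  1.000e-03]), 'q6': np.float64(1.7), 'F': array([ 0.4,  0.6, -0. ]), 'gw': 0.702, 'turn': np.float64(0.001)}
```

View pics/w4.png

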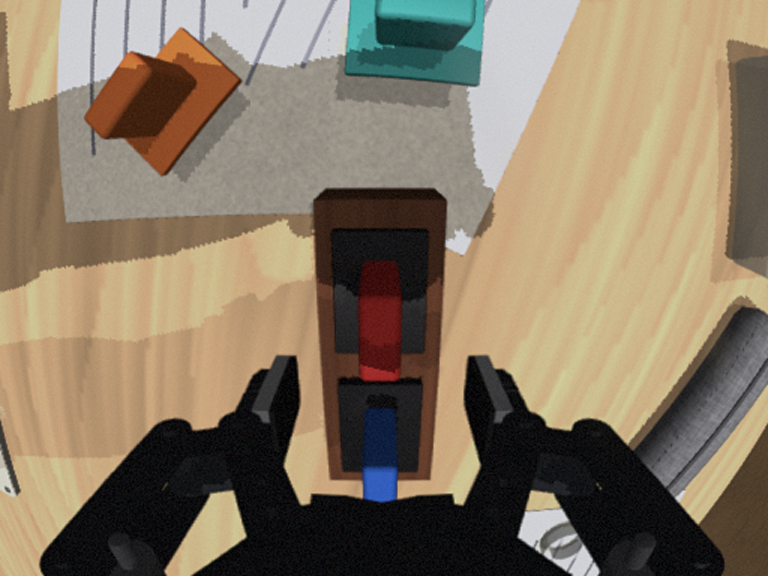

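The red grip sits midway between the fingers: grip at column 253, fingers at about 199 and 310. Descending, then closing.

```bash
python3 -m inch '[{"claw":60,"slide":[0.5,-0.03,0],"turn":0},{"claw":60,"slide":[1.0,-0.03,0],"turn":0},{"claw":60,"slide":[1.4,-0.03,0],"turn":0},{"claw":60,"slide":[1.7,-0.03,0],"turn":0},{"claw":60,"slide":[1.7,-0.03,0],"turn":0},{"claw":60,"slide":[1.7,-0.03,0],"turn":0},{"claw":10,"slide":[1.7,-0.03,0],"turn":0},{"claw":10,"slide":[1.7,-0.03,0],"turn":0},{"claw":10,"slide":[1.7,-0.03,0],"turn":0},{"claw":10,"slide":[1.7,-0.03,0],"turn":0}]' 60
python3 -m inch '[{"claw":10,"slide":[0,0,0],"turn":0},{"claw":10,"slide":[0,0,0],"turn":0},{"claw":10,"slide":[0,0,0],"turn":0},{"claw":10,"slide":[0,0,0],"turn":0},{"claw":10,"slide":[0,0,0],"turn":0},{"claw":10,"slide":[0,0,0],"turn":0},{"claw":10,"slide":[-0.1,0,0],"turn":0},{"claw":10,"slide":[-0.2,0,0],"turn":0},{"claw":10,"slide":[-0.3,0,0],"turn":0},{"claw":10,"slide":[-0.3,0,0],"turn":0}]'
python3 - <<'E'
from m import *
p,W,d=wrist('w5');goto((479,287.5,240),14.9)
E
```

```text
t: 4.7
tool_pos: [479.1, 287.6, 94.3]
orientation: [0.432, 0.56, -0.429, 0.561]
force: [0.2, -0.1, 5.1]
grip_width: 0.201
t: 5.7
tool_pos: [479.4, 287.7, 107.0]
orientation: [0.433, 0.56, -0.429, 0.561]
force: [-1.0, 0.4, -1.7]
grip_width: 0.205
{'t': 5.75, 'pos': array([479.3, 287.6, 106.7]), 'toolx': array([ 0.004,  0.003, -1.   ]), 'jaw': np.float64(14.9), 'slide': array([-3.334,  0.008, -0.005]), 'q6': np.float64(1.7), 'F': array([-0.6, -0.1, -0.9]), 'gw': 0.201, 'turn': np.float64(0.001)}
```

View pics/w5.png

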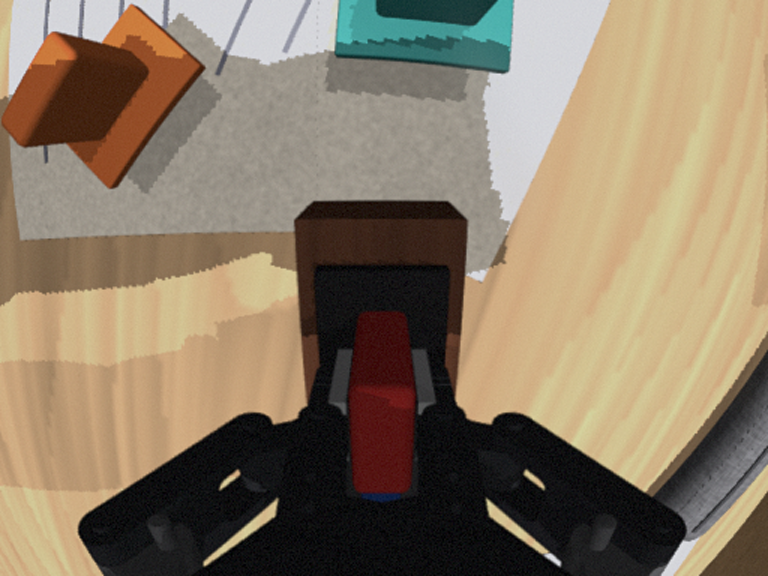

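The red grip is held between the pads (column 253). The opening of 0.205 is about 17.5 mm, which fits the 18 mm grip. Lifting straight up.

```bash
python3 -m inch '[{"claw":10,"slide":[-0.4,0,0],"turn":0},{"claw":10,"slide":[-0.8,0,0],"turn":0},{"claw":10,"slide":[-1.2,0,0],"turn":0},{"claw":10,"slide":[-1.6,0,0],"turn":0},{"claw":10,"slide":[-2.0,0,0],"turn":0},{"claw":10,"slide":[-2.4,0,0],"turn":0},{"claw":10,"slide":[-2.8,0,0],"turn":0},{"claw":10,"slide":[-3.2,0,0],"turn":0},{"claw":10,"slide":[-3.4,0,0],"turn":0},{"claw":10,"slide":[-3.4,0,0],"turn":0}]'
python3 - <<'E'
from m import *
for c in('scene','side'):
    p,d=snapshot(c);save(c+'1.png',p,s=1.5);np.savez(c+'1.npz',p=p,d=d,W=world(c,d))
goto((518.4,-265.9,240),-13.2)
E
```

```text
t: 6.75
tool_pos: [479.1, 287.4, 243.4]
orientation: [0.433, 0.56, -0.429, 0.561]
force: [-0.3, 0.2, -2.3]
grip_width: 0.208
{'t': 6.85, 'pos': array([478.6, 287.2, 242. ]), 'toolx': array([ 0.003,  0.003, -1.   ]), 'jaw': np.float64(14.9), 'slide': array([ 1.3000e-02, -2.5950e+00,  1.3617e+01]), 'q6': np.float64(1.7), 'F': array([ 0.6, -0.2, -1.8]), 'gw': 0.201, 'turn': np.float64(4.684)}
```

View pics/scene1.png

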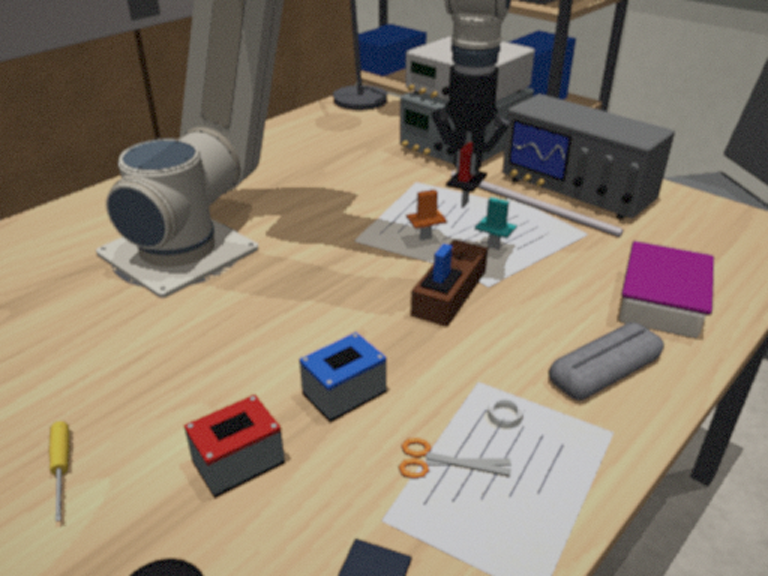

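View pics/side1.png

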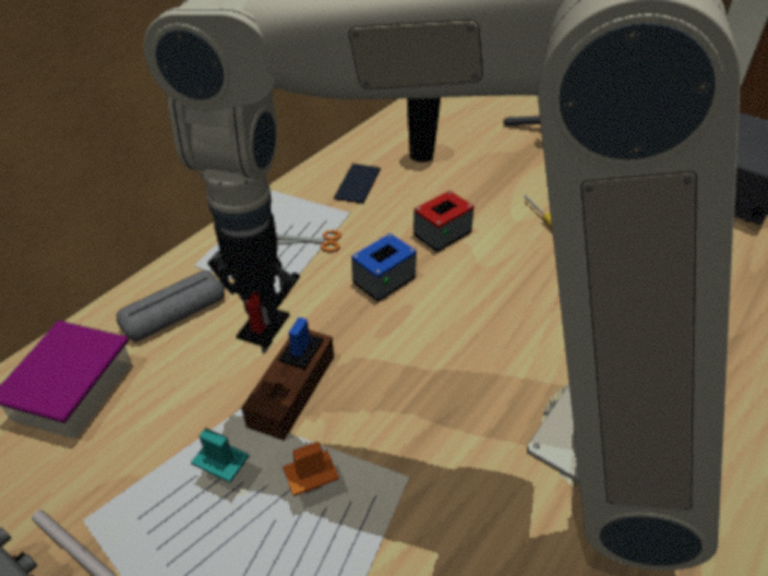

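Scene (310,110) and side (170,208): the red key hangs upright in the gripper, and the blue key is still in the rack at scene (295,176). Carrying it across.

```bash
python3 -m inch '[{"claw":10,"slide":[0,-0.1,0.4],"turn":0.2},{"claw":10,"slide":[0,-0.2,1],"turn":0.4},{"claw":10,"slide":[0,-0.3,1.8],"turn":0.8},{"claw":10,"slide":[0,-0.5,2.6],"turn":1.2},{"claw":10,"slide":[0,-0.7,3.5],"turn":1.6},{"claw":10,"slide":[0,-0.9,4.4],"turn":2},{"claw":10,"slide":[0,-1.1,5.3],"turn":2.4},{"claw":10,"slide":[0,-1.3,6.1],"turn":2.7},{"claw":10,"slide":[0,-1.4,6.7],"turn":2.9},{"claw":10,"slide":[0,-1.4,7],"turn":3}]'
python3 -c "
from h import *
goto((518.4,-265.9,240),-13.2)"
```

```text
t: 7.85
tool_pos: [495.8, -0.2, 240.5]
orientation: [0.515, 0.486, -0.513, 0.485]
force: [0.3, 0.0, -2.4]
grip_width: 0.205
{'t': 7.85, 'pos': array([ 4.958e+02, -2.000e-01,  2.405e+02]), 'toolx': array([ 0.002,  0.003, -1.   ]), 'jaw': np.float64(-3.3), 'slide': array([-3.000e-03,  9.460e-01,  6.599e+00]), 'q6': np.float64(1.46), 'F': array([ 0.3,  0. , -2.4]), 'gw': 0.205, 'turn': np.float64(1.649)}
```

```bash
python3 -m inch '[{"claw":10,"slide":[0,0.1,0.7],"turn":0.2},{"claw":10,"slide":[0,0.2,1.5],"turn":0.4},{"claw":10,"slide":[0,0.4,2.4],"turn":0.6},{"claw":10,"slide":[0,0.5,3.3],"turn":0.8},{"claw":10,"slide":[0,0.6,4.2],"turn":1.1},{"claw":10,"slide":[0,0.7,5.1],"turn":1.3},{"claw":10,"slide":[0,0.85,5.8],"turn":1.5},{"claw":10,"slide":[0,0.95,6.3],"turn":1.65},{"claw":10,"slide":[0,0.95,6.6],"turn":1.65},{"claw":10,"slide":[0,0.95,6.6],"turn":1.65}]'
python3 - <<'E'
from m import *
wrist('w6');p,W,d=wrist('w7');meas('wrist',p,W,d)
for c in('scene','side'):
    p,d=snapshot(c);W=world(c,d);save(c+'2.png',p,(90,130,250,340) if c=='scene' else (220,60,380,220),3);np.savez(c+'2.npz',p=p,d=d,W=W)
goto((518.4,-265.9,180),-13.2)
E
```

```text
t: 8.85
tool_pos: [518.3, -266.7, 239.3]
orientation: [0.555, 0.44, -0.553, 0.438]
force: [-0.3, 0.6, -1.7]
grip_width: 0.2
wrist red sw 2985 px [255. 146.] mean [ 525.2 -238.3   72.8] rect [ 524.2 -242. ] [53.9 75.1] long dir deg 166.3 zmax [71.6 72.8 73.9]
wrist red grip 2984 px [255. 146.] mean [ 525.2 -238.3   72.8] rect [ 524.2 -242. ] [53.9 75.1] long dir deg 166.3 zmax [71.6 72.8 73.9]
wrist blue sw 2258 px [221.  19.] mean [ 522.8 -106.    72.6] rect [ 525.1 -103.5] [41.9 74.4] long dir deg 169.2 zmax [71.2 72.7 74. ]
wrist blue grip 2255 px [221.  19.] mean [ 522.7 -106.    72.6] rect [ 525.1 -103.5] [41.9 74.4] long dir deg 169.2 zmax [71.2 72.7 74. ]
{'t': 9.05, 'pos': array([ 518.5, -264.7,  240.1]), 'toolx': array([ 0.002,  0.003, -1.   ]), 'jaw': np.float64(-13.1), 'slide': array([1.502, 0.002, 0.035]), 'q6': np.float64(1.18), 'F': array([ 0.1, -0.1, -1.2]), 'gw': 0.204, 'turn': np.float64(0.012)}
```

View pics/w7.png

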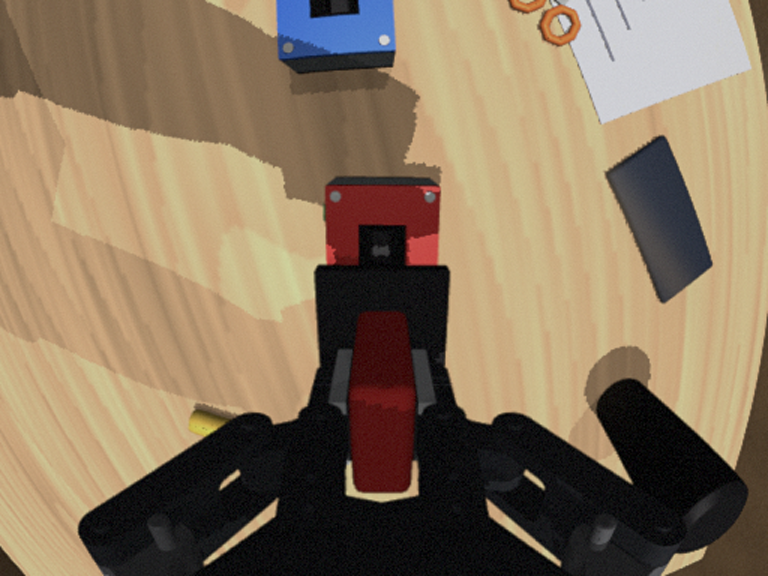

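View pics/scene2.png

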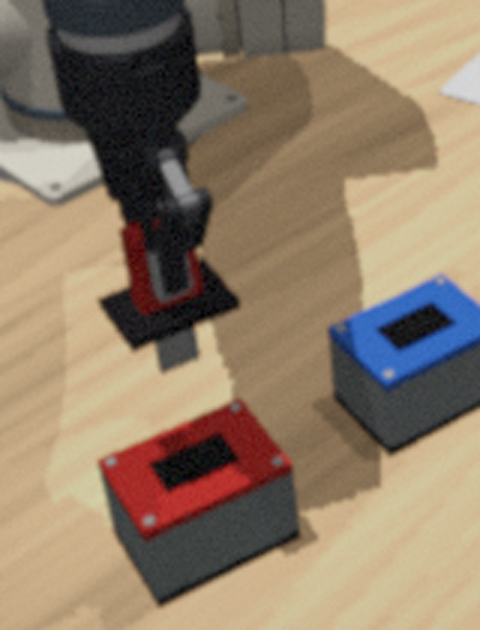

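View pics/side2.png

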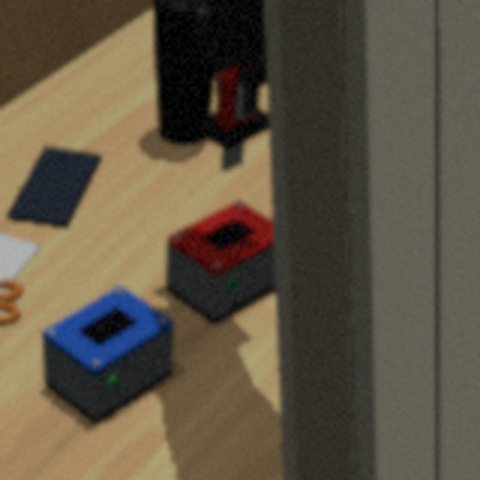

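The key hangs straight above the red switch: slot at column ~254, grip at ~254 in the wrist view. Lowering to just above the mouth.

```bash
python3 -m inch '[{"claw":10,"slide":[0.3,0,0.03],"turn":0},{"claw":10,"slide":[0.7,0,0.03],"turn":0},{"claw":10,"slide":[1.1,0,0.03],"turn":0},{"claw":10,"slide":[1.5,0,0.03],"turn":0},{"claw":10,"slide":[1.8,0,0.03],"turn":0},{"claw":10,"slide":[1.85,0,0.03],"turn":0},{"claw":10,"slide":[1.85,0,0.03],"turn":0},{"claw":10,"slide":[1.85,0,0.03],"turn":0},{"claw":10,"slide":[1.85,0,0.03],"turn":0},{"claw":10,"slide":[1.85,0,0.03],"turn":0}]'
python3 - <<'E'
from m import *
p,W,d=wrist('w8');meas('wrist',p,W,d)
p,d=snapshot('scene');save('scene3.png',p,(90,180,250,340),4)
goto((518.4,-265.9,112),-13.2)
E
```

```text
t: 10.05
tool_pos: [518.6, -265.8, 166.7]
orientation: [0.555, 0.44, -0.553, 0.44]
force: [0.1, 0.5, -2.1]
grip_width: 0.201
wrist red sw 4153 px [253. 159.] mean [ 525.2 -234.9   72.8] rect [ 519.2 -262.8] [97.6 75.5] long dir deg 76.5 zmax [71.7 72.8 73.9]
wrist red grip 4152 px [253. 159.] mean [ 525.2 -234.9   72.8] rect [ 519.2 -262.8] [97.6 75.5] long dir deg 76.5 zmax [71.7 72.8 73.9]
wrist blue sw 1712 px [210.   9.] mean [ 519.9 -116.4   72.7] rect [ 522.9 -115.4] [18.8 74.3] long dir deg 168.4 zmax [71.2 72.8 74.1]
wrist blue grip 1712 px [210.   9.] mean [ 519.9 -116.4   72.7] rect [ 522.9 -115.4] [18.8 74.3] long dir deg 168.4 zmax [71.2 72.8 74.1]
{'t': 10.15, 'pos': array([ 518.5, -265.8,  166.4]), 'toolx': array([ 0.002,  0.003, -1.   ]), 'jaw': np.float64(-13.1), 'slide': array([ 1.36 , -0.004,  0.008]), 'q6': np.float64(1.18), 'F': array([ 0.9,  0.3, -1.8]), 'gw': 0.205, 'turn': np.float64(0.011)}
```

View pics/w8.png

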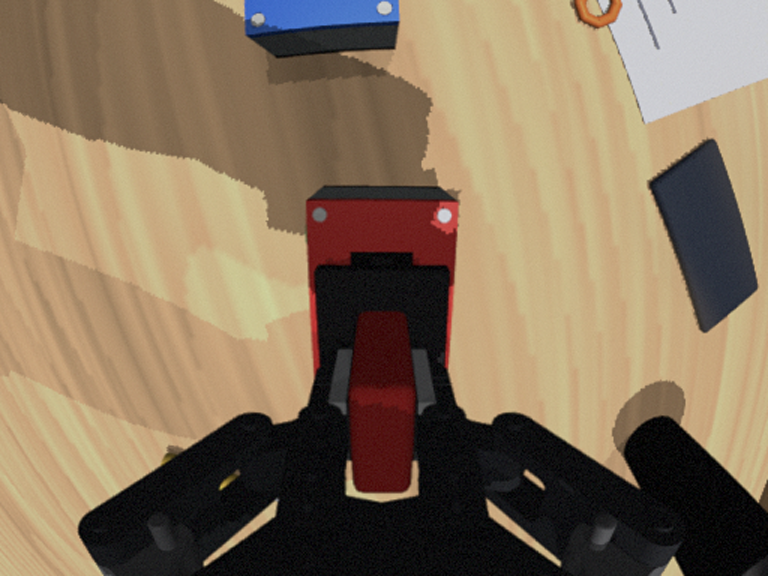

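View pics/scene3.png

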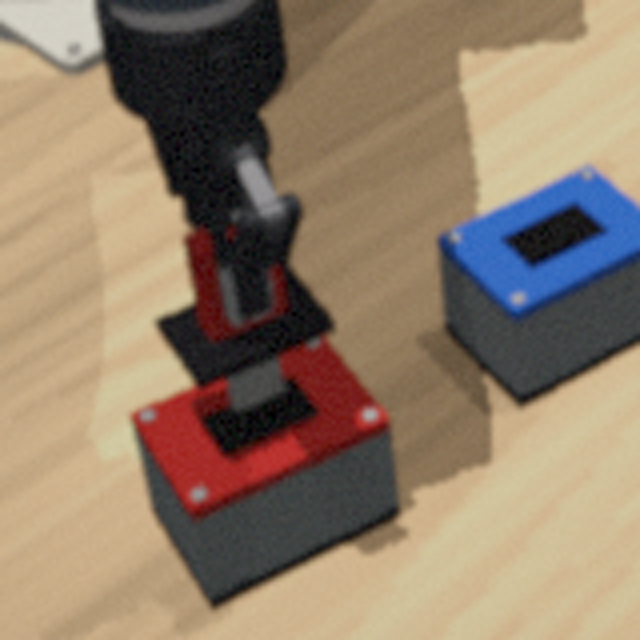

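The scene crop shows the tongue tip centred over the red slot's mouth, and the wrist view shows the key and switch axes parallel. Pushing down slowly.

```bash
python3 -m inch '[{"claw":10,"slide":[0.15,0,0],"turn":0},{"claw":10,"slide":[0.3,0,0],"turn":0},{"claw":10,"slide":[0.45,0,0],"turn":0},{"claw":10,"slide":[0.6,0,0],"turn":0},{"claw":10,"slide":[0.75,0,0],"turn":0},{"claw":10,"slide":[0.9,0,0],"turn":0},{"claw":10,"slide":[1.05,0,0],"turn":0},{"claw":10,"slide":[1.2,0,0],"turn":0},{"claw":10,"slide":[1.3,0,0],"turn":0},{"claw":10,"slide":[1.3,0,0],"turn":0}]'
python3 -m inch '[{"claw":10,"slide":[0,0,0],"turn":0},{"claw":10,"slide":[0.02,0,0],"turn":0},{"claw":10,"slide":[0.04,0,0],"turn":0},{"claw":10,"slide":[0.06,0,0],"turn":0},{"claw":10,"slide":[0.08,0,0],"turn":0},{"claw":10,"slide":[0.1,0,0],"turn":0},{"claw":10,"slide":[0.1,0,0],"turn":0},{"claw":10,"slide":[0.1,0,0],"turn":0},{"claw":10,"slide":[0.1,0,0],"turn":0},{"claw":10,"slide":[0.1,0,0],"turn":0}]'
python3 - <<'E'
from m import *
p,W,d=wrist('w9')
p,d=snapshot('scene');save('scene4.png',p,(90,180,250,340),4)
goto((518.4,-265.9,112),-13.2)
E
```

```text
t: 11.15
tool_pos: [518.4, -265.5, 113.8]
orientation: [0.555, 0.44, -0.553, 0.439]
force: [0.4, -0.0, -1.0]
grip_width: 0.201
t: 12.15
tool_pos: [518.5, -265.5, 110.3]
orientation: [0.555, 0.44, -0.553, 0.439]
force: [-1.6, 2.4, 5.7]
grip_width: 0.206
{'t': 12.25, 'pos': array([ 518.5, -265.5,  110.3]), 'toolx': array([ 0.002,  0.003, -1.   ]), 'jaw': np.float64(-13.1), 'slide': array([-0.043,  0.   ,  0.011]), 'q6': np.float64(1.18), 'F': array([-1.8,  1.6,  5.7]), 'gw': 0.204, 'turn': np.float64(0.013)}
```

View pics/scene4.png

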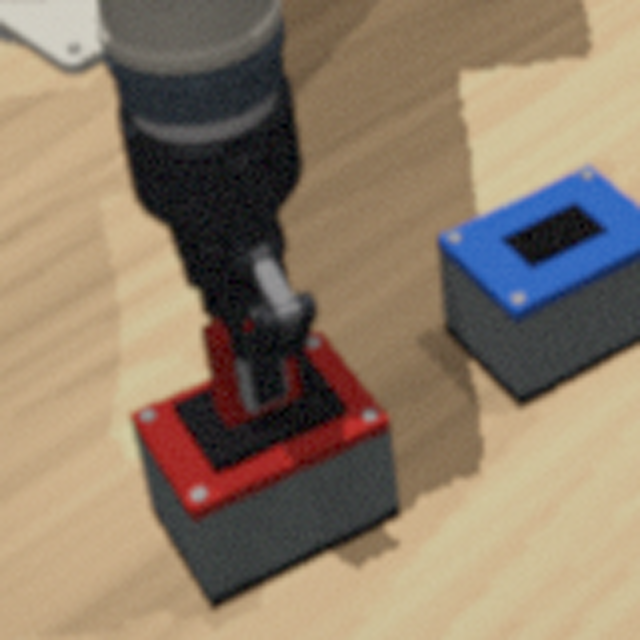

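The flange sits on the collar (crop (265,400)), the force has risen to about 7.5 N from the −1.8 N hanging load, and z = 110 mm is the predicted home height. I'll push a touch more to confirm, then release.

```bash
python3 -m inch '[{"claw":10,"slide":[0.05,0,0],"turn":0},{"claw":10,"slide":[0.05,0,0],"turn":0},{"claw":10,"slide":[0.05,0,0],"turn":0},{"claw":10,"slide":[0.05,0,0],"turn":0},{"claw":10,"slide":[0.05,0,0],"turn":0},{"claw":10,"slide":[0.05,0,0],"turn":0},{"claw":10,"slide":[0.05,0,0],"turn":0},{"claw":10,"slide":[0.05,0,0],"turn":0},{"claw":10,"slide":[0.05,0,0],"turn":0},{"claw":10,"slide":[0.05,0,0],"turn":0}]'
python3 -m inch '[{"claw":40,"slide":[0,0,0],"turn":0},{"claw":60,"slide":[0,0,0],"turn":0},{"claw":60,"slide":[0,0,0],"turn":0},{"claw":60,"slide":[0,0,0],"turn":0},{"claw":60,"slide":[0,0,0],"turn":0},{"claw":60,"slide":[-0.4,0,0],"turn":0},{"claw":60,"slide":[-0.9,0,0],"turn":0},{"claw":60,"slide":[-1.6,0,0],"turn":0},{"claw":60,"slide":[-2.4,0,0],"turn":0},{"claw":60,"slide":[-3.2,0,0],"turn":0}]'
python3 -m inch '[{"claw":60,"slide":[-0.5,0,-0.5],"turn":0},{"claw":60,"slide":[-0.5,0,-1.2],"turn":0},{"claw":60,"slide":[-0.5,0,-1.5],"turn":0},{"claw":60,"slide":[-0.5,0,-1.5],"turn":0},{"claw":60,"slide":[-0.5,0,-1.5],"turn":0},{"claw":60,"slide":[-0.5,0,-1.5],"turn":0},{"claw":60,"slide":[-0.5,0,-1.5],"turn":0},{"claw":60,"slide":[-0.5,0,-1.5],"turn":0},{"claw":60,"slide":[-0.5,0,-1.5],"turn":0},{"claw":60,"slide":[-0.5,0,-1.5],"turn":0}]'
python3 - <<'E'
from m import *
p,W,d=wrist('w10');meas('wrist',p,W,d)
for c in('scene','side'):
    p,d=snapshot(c);W=world(c,d);save(c+'5.png',p,s=1.5);meas(c,p,W,d)
goto((518.4,-265.9,112),-13.2)
E
```

```text
t: 13.25
tool_pos: [518.5, -265.5, 110.2]
orientation: [0.555, 0.439, -0.553, 0.44]
force: [-5.2, 3.6, 19.4]
grip_width: 0.204
t: 14.25
tool_pos: [517.9, -265.6, 239.2]
orientation: [0.555, 0.439, -0.553, 0.44]
force: [0.5, -0.2, -0.1]
grip_width: 0.704
t: 15.25
tool_pos: [531.4, -207.4, 259.3]
orientation: [0.555, 0.439, -0.553, 0.44]
force: [0.0, -0.9, -0.2]
grip_width: 0.705
wrist red sw 2448 px [254. 210.] mean [ 520.6 -255.6   72.9] rect [ 518.6 -266.1] [103.6  75.3] long dir deg 76.8 zmax [71.6 72.8 74. ]
wrist red grip 2486 px [254. 210.] mean [ 520.8 -255.9   73. ] rect [ 518.6 -266.1] [103.6  75.3] long dir deg 76.8 zmax [71.6 72.8 74.1]
wrist blue sw 4797 px [223.  48.] mean [529.4 -74.2  72.8] rect [531.1 -72.4] [103.1  74.5] long dir deg 79.6 zmax [71.5 72.8 74.1]
wrist blue grip 4797 px [223.  48.] mean [529.4 -74.2  72.8] rect [531.1 -72.4] [103.1  74.5] long dir deg 79.6 zmax [71.5 72.8 74.1]
scene red sw 767 px [154. 290.] mean [ 531.2 -278.3   71.9] rect [ 519.1 -269. ] [103.7  79.1] long dir deg 77.0 zmax [68.4 71.8 74.7]
scene red grip 1116 px [154. 285.] mean [ 52
[... 1669 characters left out ...]
 74.8] long dir deg 79.7 zmax [66.6 70.6 73.8]
side blue grip 435 px [255. 171.] mean [526.1 -61.7  70.6] rect [528.3 -66.1] [99.5 74.8] long dir deg 79.7 zmax [67.5 70.7 73.8]
side blue grip 78 px [198. 218.] mean [496.7 206.5 117.6] rect [497.7 205.9] [14.1 34.6] long dir deg 105.5 zmax [111.3 118.6 120.7]
side blue griptop 67 px [198. 218.] mean [497.1 205.6 118.6] rect [497.5 205.7] [14.1 34.2] long dir deg 102.8 zmax [114.9 119.  120.7]
{'t': 15.4, 'pos': array([ 531.4, -207.2,  259.3]), 'toolx': array([ 0.003,  0.002, -1.   ]), 'jaw': np.float64(-13.1), 'slide': array([3.68 , 0.006, 1.513]), 'q6': np.float64(1.28), 'F': array([ 0.4,  0.3, -0.1]), 'gw': 0.703, 'turn': np.float64(0.013)}
```

View pics/scene5.png

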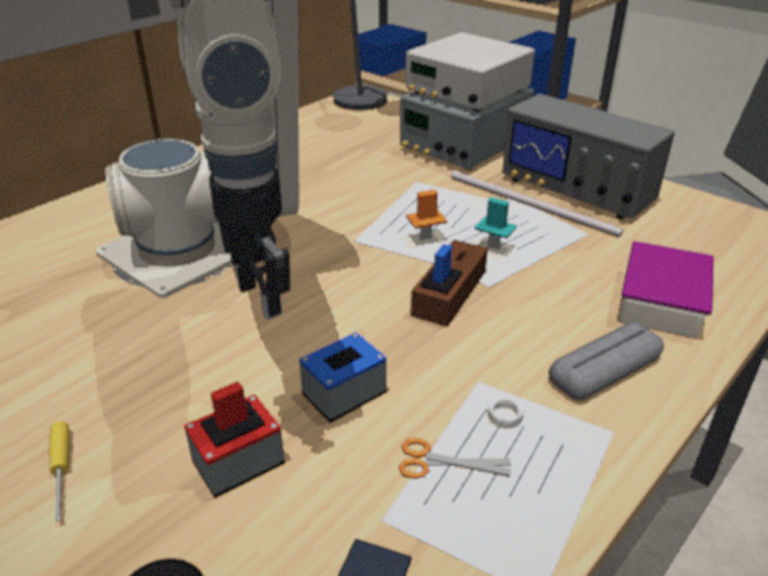

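View pics/w10.png

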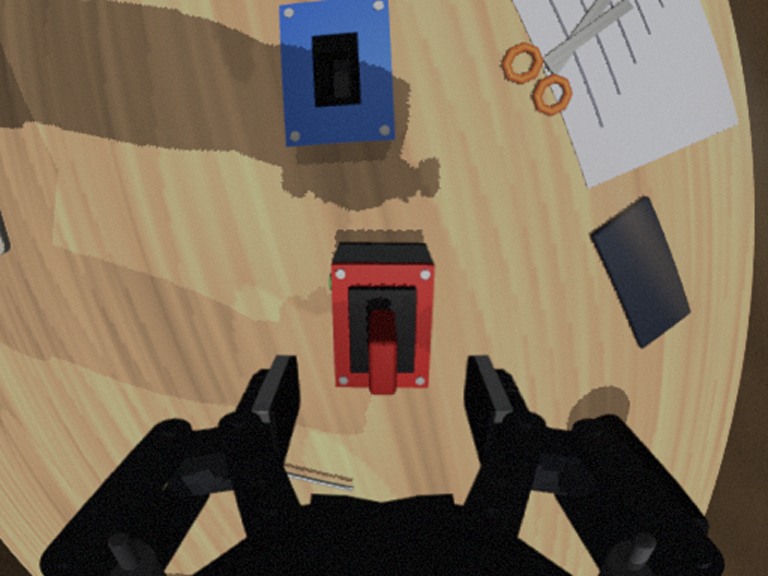

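The key stands upright and lined up in the red switch at scene (153,272) and wrist (254,230). One numeric check on height and centring before handing in.

Run:
```python
from h import *
S=np.load('w10.npz');W=S['W'];z=W[...,2];n=np.hypot(W[...,0]-518.6,W[...,1]+266.1)<60
for nm,a,b in(('top',130,145),('flange',77,86)):
    Q=W[n&(z>a)&(z<b)];r=cv2.minAreaRect(Q[:,:2].astype(np.float32));print(nm,len(Q),np.median(Q,0).round(1),np.round(r,1) if 0 else r)
```

```text
top 696 [ 519.6 -262.9  136.4] ((518.9893188476562, -264.7735290527344), (38.9123649597168, 17.730640411376953), 77.6506576538086)
flange 1780 [ 524.  -255.5   80.8] ((519.130126953125, -265.1783447265625), (70.08660888671875, 50.345584869384766), 76.71464538574219)
```

Grip top at 136.4 mm (136 expected), flange top at 80.8 (80), about 1 mm off centre and under 1° off line. Handing in.

```bash
python3 -c "
from station import manip
print(manip.close_job())"
```

```text
the job is handed in; nothing more can be done
None
```

The red key is fully home in the red switch and released, and the job was handed in at about 15.4 s of the 48 s allowed. I gripped it across its thin side and lifted it about 150 mm out of the rack. I then carried it over to the red switch and pushed it down until the wrist force read 19 N with no further movement. After letting go I backed the gripper clear.

**Red key, last checks:** The flange top is at 80.8 mm (80 expected) and the grip top at 136.4 mm (136 expected). The key is about 1 mm off the slot's centre, within 1° of the slot's line, and stands upright.

**Blue key:** It is still in the rack. The before and after readings differ by about 2 mm or less, which is measurement noise.

**Disagreement:** The scene and side cameras differed by up to about 11 mm, so I relied on the wrist camera, which agreed with their average to within about 3 mm. No check failed.

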